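Strip the last pressed sample and load the sample magazine

TASK

Clear the stripping stand: press the ejector lever down to lift the pressed sample that is still in its die, and get it and the two samples lying on the plate into the mouth of the clear magazine tube, so that all three drop in and lie flat in one column on the samples already there. Their pressed faces chip, so push the samples along the plate and never lift them off it, and leave the enamel tray, the beaker and the bottle where they stand.

Things in the scene. Friction and masses are not known exactly. Their poses are not given: they have to be found in the camera images.
- stand: The stripping stand, fixed to the bench (its place and yaw change). Origin under its middle, on the bench; z up; its y axis runs along the plate from the die (-y) to the magazine (+y), x to its far side. Its top is a flat bright metal plate 76 mm above the bench, 190 mm in x (-95 to 95), 320 mm in y (-155 to 165). Below its +y end stands a clear tube of samples; the rest is a grey casting.
- mouth (a point): Centre of the magazine's mouth, at the height of the plate's top: a round hole of 53.6 mm diameter in the plate at stand x = 0, y = +115 mm. It goes straight down into the clear tube of the same bore, floor 68 mm below the plate's top. Four samples lie in it already, their top 33.6 mm below the plate's top; with three more on them the column's top is 7.8 mm below it.
- fence (a point): Middle of the top edge of the blue stop fence at stand x = 0, y = +142 mm: 10 mm high, 7 mm thick, on the plate, flush with the mouth's edge round its +y side (75 degrees either side of +y). The -y side is open: a sample pushed along the plate from -y runs over the hole up to the fence and drops in. A steady push at about 0.1 m/s keeps it level; creeping can tip it on edge.
- die (a point): Centre of the die, a round recess of 53.5 mm diameter, 9.6 mm deep, in the plate at stand x = 0, y = -115 mm; this point is at the height of the plate's top, its rim is marked by a dark ring. An access hole in its floor lets the ejector's punch (34 mm diameter) come up from below.
- ejector (a joint): The ejector lever: 0 = raised, punch below the recess floor; 0.33 = fully down on its stop, punch 0.4 mm above the plate's top, so that the sample stands wholly above the plate and can be pushed off sideways. Grows as the ball is pushed down. It stays where it is left and takes about 4 to 5 N at the ball. Starts between 0 and 0.05.
- lever_ball (a point): Centre of the red ball (30 mm diameter) at the end of the ejector lever, a steel bar 130 mm from pivot to ball, sticking out of the stand's -y end and rising outwards. The ball's centre is 81 mm above the bench at 0 and 39 mm at 0.33; on its way down it drifts 5 mm towards the stand's -y.
- sample_a_c (a point): Centre of the pressed sample in the die at the start (reddish brown face). All samples are alike: a flat polished steel ring, 51.5 mm across and 8.6 mm thick, with a hard pressed disc filling it flush; about 85 g, slippery. This point is half-way up (4.3 mm over its underside); z is its axis.
- sample_b_c (a point): Centre of a second sample (grey face), lying on the plate between die and mouth, on the robot's side. Same size and meaning.
- sample_c_c (a point): Centre of a third sample (tan face), lying on the plate between die and mouth, on the far side. Same size and meaning.
- tray: White enamel tray with aluminium cups, 200 x 280 x 50 mm, on the bench to the left. Origin under its middle. Leave alone.
- beaker: Clear glass beaker, 70 mm across, 95 mm tall, on the bench beyond the stand. Origin under its middle. Leave alone.
- bottle: Amber glass bottle with a white cap, 52 mm across, 85 mm tall, on the bench beyond the stand. Origin under its middle. Leave alone.

How it is judged:
By the outcome, as a careful person would: the job done as asked, in the order asked, and still so for the second after the job is handed in, with the robot touching nothing.
It also fails if it takes over 58 s, if anything falls off the work surface, if the arm or the gripper's body presses on something with over 40 N, if the wrist force passes 120 N, or if a joint passes its speed limit or range.

ROBOT

A 6-joint arm with a two-finger parallel gripper is mounted at the origin on the work surface. World frame = base frame: x ahead of the robot, y to its left, z up, the work surface at z = 0. Lengths are in m, angles in rad, forces in N, time in s.
With the tool pointing down it reaches from about 0.3 to 0.875 m from the base axis. Payload 6.4 kg.
Tool frame: the origin (TCP) lies midway between the tips of the shut fingers; the grasp point (between the pads) lies 19 mm behind it; z points along the fingers, y is the direction in which the jaws open and shut (so a half turn about z gives the same grasp; the last joint's range is limited). The gripper opens to 85 mm and grips with 20 to 120 N. Pads are 22 mm wide; open, the fingers measure 114 mm over their backs; the gripper's body (76 mm by 85 mm) begins 54 mm behind the grasp point. The pads swing forward as they close: fully open they stand 13 mm farther back than shut.
Start: joints at [-1.338, 0.181, 1.607, -0, 1.354, -0.206], TCP at [0.244, -0.521, 0.231] pointing down, gripper open.
Joint ranges: [-2.99, 2.99], [-0.89, 2.07], [0.3, 2.58], [-1.14, 4.28], [0, 2.63], [-3.12, 3.12]. Speed limits (rad/s): [2.57, 2.57, 3.01, 3.14, 3.14, 3.14].

INTERFACE

Orientations are given as a unit quaternion [w, x, y, z].
In Python, from bench import ctrl gives the robot as it stands.
- The arm moves only by the tool apply_moves, never from a script. Its argument "plan" is a list of rows, each an object with "translation": the shift along the tool's x, y, z in m, a list of three; "angular": the turn, a rotation vector about the tool's x, y, z in rad, a list of three; "hand": the finger opening in m, from 0 to 0.0854. In form: [{"translation": [x, y, z], "angular": [rx, ry, rz], "hand": hand}, ...]. A call has 1 to 10 rows; each row shifts and turns the commanded pose from where the row before left it, along the tool's axes as they then stand; what a row does not reach is not made up. A row lasts 1/8 s, in which the tool goes at most 62.5 mm and 10.7 degrees, less where a joint would pass 70% of its speed; a pose out of reach is approached as far as the arm can. A call with a gripper value outside its range is refused whole. The fingers move at their own pace and stop on an object; the grip force is fixed at half the most. Time passes only in rows, so rows that do not move let the fingers close. It gives the time, the measured TCP pose, the force and the opening at its end, in the units of the state.
- ctrl.get_obs(): the state, without advancing time (a new reading comes with each control period).
- ctrl.camera(name): name is "side" or "top"; returns a dict with "img" (480x640x3 uint8, red, green, blue), "K" (3x3 intrinsics, pixels), "k1" (the pictures are not rectified: a ray, as slopes to the right and down, at radius r is drawn at 1 + k1 r^2 times it, then the intrinsics apply), "eye" and "orientation" of the camera in the world. Camera axes: x right, y up, looking along -z (the intrinsics and any distortion apply to the point x, -y, -z); pixel columns grow to the right and rows downward; lengths in m; the calibration is good to about 2 mm. A picture is of the moment at which its call begins. There is no depth.
- ctrl.hand_in(): hands the job in, once; it reports no verdict.
The state is a dict: "time_s": time; "q": joint angles; "dq": joint speeds; "joint_efforts": joint torques, N m; "eef_pos": TCP position; "eef_rot": TCP orientation; "wrist_force": force on the tool from outside, world axes, zero at the start; "torque": the same for the moment, N m; "opening": opening from 0.0 (shut) to 1.0 (fully open).
Only numpy, scipy, OpenCV 4.12 (cv2) and the standard library are available. Lean on these libraries where they do the work, as an engineer would, in place of code of your own. Each camera call takes 0.05 s, during which the arm holds its last target.

## Working session

There is one attempt and no reset: what is moved stays moved. The work goes in short steps, Python scripts to look and compute and a tool call to move; the robot and the scene stay as the last step left them, time stands still between calls to the robot, and variables do not carry over. Pictures are saved under pics/ and viewed, and the job is handed in when it is done.

Besides the shell and the picture viewer there is one more tool, called after "Emit:" as name(argument=value, ...), one argument or row to a line, values as JSON. apply_moves: Moves the arm, as the interface text tells. Its arguments: {"type":"object","properties":{"plan":{"type":"array","items":{"type":"object","properties":{"translation":{"type":"array","items":{"type":"number"}},"angular":{"type":"array","items":{"type":"number"}},"hand":{"type":"number"}}}}},"required":["plan"]}

```bash
ls; mkdir -p pics; python3 - <<'E'
from bench import ctrl
import cv2
o=ctrl.get_obs(); print(o)
for n in("side","top"):
    c=ctrl.camera(n); cv2.imwrite(f"pics/{n}0.png",c["img"][:,:,::-1]); print(n,c["K"],c["k1"],c["eye"],c["orientation"])
E
```

```text
pics
{'time_s': 0.0, 'q': array([-1.33831539e+00,  1.81563036e-01,  1.60799977e+00,  2.00563720e-05,
        1.35381028e+00, -2.06313292e-01]), 'dq': array([-7.11703214e-06,  1.22464916e-03,  7.93246643e-04,  2.42973407e-03,
       -7.51083080e-04, -8.62987896e-05]), 'joint_efforts': array([-1.69896353e-03, -4.44870687e+01, -3.51336765e+01, -6.06186441e-04,
        9.04828456e-03,  9.15871112e-06]), 'eef_pos': array([ 0.24417246, -0.51997128,  0.23037577]), 'eef_rot': array([-8.90270907e-04,  9.76028925e-01,  2.17639025e-01, -1.85686477e-06]), 'wrist_force': array([-0.87275844,  0.06600259, -0.49139602]), 'torque': array([ 0.00326117, -0.0072229 , -0.01821679]), 'opening': 1.0058620897400772}
side [[505.74487634   0.         314.75636556]
 [  0.         505.74487634 235.76093828]
 [  0.           0.           1.        ]] -0.05262142989486559 [0.52330878 0.83482858 0.71833139] [-0.0486116  -0.02321949  0.41785018  0.9069173 ]
top [[623.22532523   0.         320.13692513]
 [  0.         623.22532523 226.5639169 ]
 [  0.           0.           1.        ]] -0.18600930319004783 [0.51242405 0.10480592 1.30308343] [ 0.71245637  0.03533867 -0.02172569 -0.70048918]
```

View pics/side0.png

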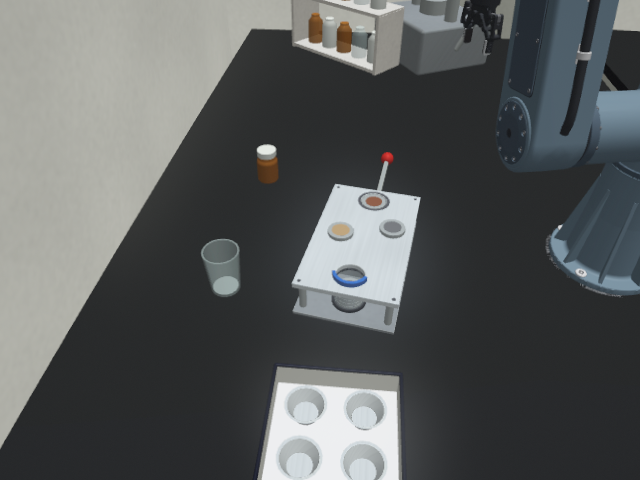

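View pics/top0.png

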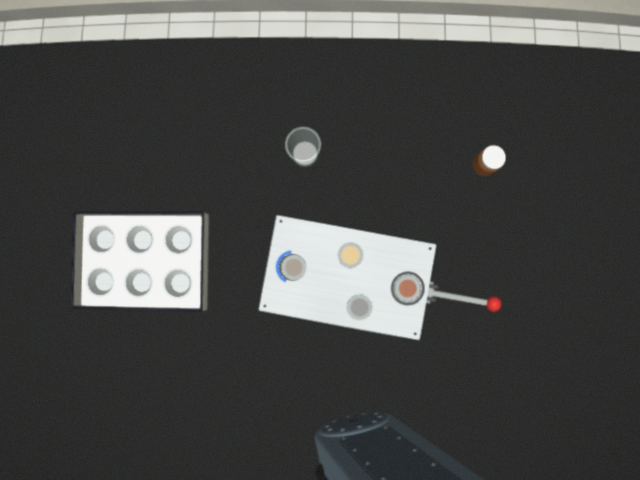

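The side view shows the plate at about (360,240) and the red ball at (388,158). In the top view the plate corners are at (278,216), (435,245), (420,338) and (261,310). Also in the top view: die (408,288), mouth (292,267), grey sample (359,307), tan sample (350,255) and ball (494,304).

```bash
cat > h.py <<'E'
import numpy as np, cv2
from bench import ctrl
from scipy.spatial.transform import Rotation as R
def rot(q): return R.from_quat([q[1],q[2],q[3],q[0]])
def ray(c,uv):
    p=cv2.undistortPoints(np.array(uv,float).reshape(-1,1,2),c["K"],np.array([c["k1"],0,0,0,0.]))[:,0]
    d=np.c_[p[:,0],-p[:,1],-np.ones(len(p))]
    d=rot(c["orientation"]).apply(d); return np.array(c["eye"]),d/np.linalg.norm(d,axis=1)[:,None]
def plane(c,uv,z):
    e,d=ray(c,uv); return e+d*((z-e[2])/d[:,2])[:,None]
def tri(c1,u1,c2,u2):
    e1,d1=ray(c1,u1);e2,d2=ray(c2,u2); out=[]
    for a,b in zip(d1,d2):
        s=np.linalg.lstsq(np.c_[a,-b],e2-e1,rcond=None)[0]
        p,q=e1+a*s[0],e2+b*s[1]; out.append(np.r_[(p+q)/2,np.linalg.norm(p-q)])
    return np.array(out)
def blobs(m,amin=20):
    n,l,s,c=cv2.connectedComponentsWithStats(m.astype(np.uint8))
    return [(s[i,4],c[i].round(1)) for i in range(1,n) if s[i,4]>=amin]
E
python3 - <<'E'
from h import *
C={n:ctrl.camera(n) for n in("side","top")}
for n,c in C.items():
    hsv=cv2.cvtColor(c["img"],cv2.COLOR_RGB2HSV); H,S,V=[hsv[...,i].astype(int) for i in range(3)]
    print(n,"red",blobs((S>200)&((H<5)|(H>175))&(V>100)))
    print("tan",blobs((S>60)&(H>10)&(H<22)&(V>150),40))
    print("brown",blobs((S>90)&(H<12)&(V>90)&(S<200),40))
    print("blue",blobs((S>150)&(H>95)&(H<125)&(V>100),40))
    roi={"side":(290,180,140,150),"top":(250,205,200,150)}[n]
    x,y,w,h=roi
    im=c["img"][y:y+h,x:x+w]; cv2.imwrite(f"pics/z{n}.png",cv2.resize(im,None,fx=4,fy=4,interpolation=cv2.INTER_CUBIC)[:600,:800,::-1])
    g=cv2.cvtColor(c["img"],cv2.COLOR_RGB2GRAY)
    m=np.zeros_like(g); m[y:y+h,x:x+w]=(g[y:y+h,x:x+w]>130)*255
    cs,_=cv2.findContours(m,cv2.RETR_EXTERNAL,2); k=max(cs,key=cv2.contourArea)
    print("quad",cv2.approxPolyDP(k,8,True)[:,0].tolist(), cv2.minAreaRect(k), cv2.boxPoints(cv2.minAreaRect(k)).tolist())
E
```

```text
side red []
tan [(np.int32(143), array([340.1, 229.3]))]
brown [(np.int32(106), array([387.1, 157. ])), (np.int32(105), array([373.4, 201. ]))]
blue [(np.int32(95), array([348.4, 279.3]))]
quad [[420, 197], [381, 191], [383, 180], [376, 190], [335, 184], [292, 281], [326, 291], [306, 290], [306, 306], [298, 298], [293, 310], [394, 329]] ((354.5553283691406, 249.14938354492188), (109.609619140625, 146.95660400390625), 11.689370155334473) [[286.0000305175781, 310.0], [315.7742614746094, 166.0912322998047], [423.1106262207031, 188.29876708984375], [393.3363952636719, 332.20751953125]]
top red []
tan [(np.int32(242), array([350.1, 254.7]))]
brown [(np.int32(206), array([407.3, 288. ])), (np.int32(189), array([493.7, 303.8]))]
blue []
quad [[276, 216], [259, 310], [418, 339], [426, 298], [449, 298], [429, 287], [435, 244]] ((358.06634521484375, 279.1419372558594), (185.69464111328125, 97.78194427490234), 10.491477012634277) [[257.86871337890625, 310.3090515136719], [275.67376708984375, 214.16183471679688], [458.26397705078125, 247.97482299804688], [440.45892333984375, 344.1220397949219]]
```

View pics/ztop.png

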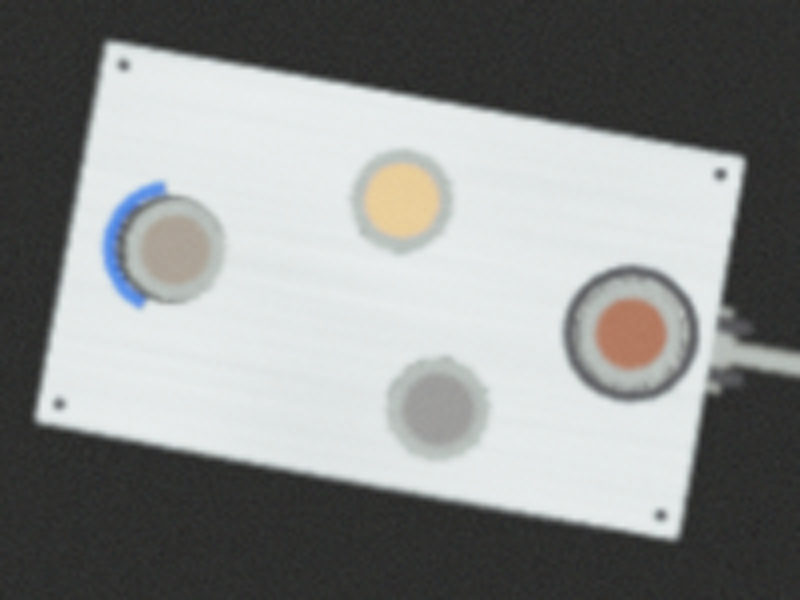

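View pics/zside.png

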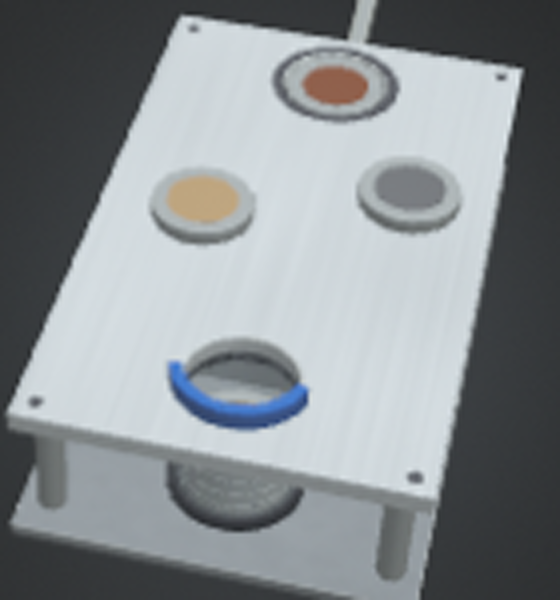

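```bash
python3 - <<'E'
from h import *
C={n:ctrl.camera(n) for n in("side","top")}
f=lambda L,o:[((x+.5)/4-.5+o[0],(y+.5)/4-.5+o[1]) for x,y in L]
# FD, ND, FM, NM, tan, grey, brown faces
T=f([(745,157),(680,540),(106,41),(36,422),(402,200),(438,408),(631,333)],(250,205))
S=f([(182,15),(522,70),(8,425),(437,505),(202,198),(409,188),(336,85)],(290,180))
P=tri(C["top"],T,C["side"],S)
for n,p in zip("FD ND FM NM tan grey brown".split(),P): print(n,p.round(4))
Z=.076
Q=plane(C["top"],T[:4],Z); Q2=plane(C["side"],S[:4],Z)
for Q in(Q,Q2):
    FD,ND,FM,NM=Q
    print(Q.round(4)[:,:2].tolist(),"dims",[np.linalg.norm(a-b).round(4) for a,b in((FD,ND),(FM,NM),(FD,FM),(ND,NM))])
    ey=(FM+NM-FD-ND);yaw=np.arctan2(-ey[0],ey[1]); m=Q.mean(0); u=ey/np.linalg.norm(ey)
    o=m-u*.005; print("origin",o.round(4),"yaw",yaw)
    rr=R.from_euler('z',yaw)
    for n,z,c,L in(("t",0,"top",T),("s",0,"side",S)):
        zz=[.0846,.0846,.075]
        p=np.array([plane(C[c],[L[4+i]],zz[i])[0] for i in range(3)]); print(c,rr.inv().apply(p-o).round(4)[:,:2].tolist())
b=tri(C["top"],[(493.7,303.8)],C["side"],[(387.3,157.6)]); print("ball",b, rr.inv().apply(b[:,:3]-o))
for nm,c,r in(("top","top",(480,290,30,30)),("side","side",(375,145,25,25))):
    im=C[c]["img"].astype(int); m=(im[...,0]>90)&(im[...,1]<80)&(im[...,2]<80); print(c,[x for x in blobs(m,30)])
E
```

```text
FD [ 0.5804 -0.1008  0.0723  0.0014]
ND [ 0.392  -0.0707  0.0708  0.0008]
FM [0.6333 0.2178 0.0669 0.0018]
NM [4.441e-01 2.482e-01 7.010e-02 4.000e-04]
tan [5.569e-01 6.950e-02 8.200e-02 1.000e-04]
grey [4.555e-01 5.040e-02 8.160e-02 1.000e-04]
brown [ 0.493  -0.0448  0.0718  0.0007]
[[0.5809, -0.1002], [0.3921, -0.0699], [0.6333, 0.217], [0.4446, 0.2475]] dims [np.float64(0.1912), np.float64(0.1912), np.float64(0.3215), np.float64(0.3217)]
origin [0.5119 0.0687 0.076 ] yaw -0.16396342711420958
top [[0.0441, 0.0082], [-0.0525, -0.0271], [0.0002, -0.1146]]
side [[0.0436, 0.0112], [-0.053, -0.0235], [-0.001, -0.1108]]
[[0.5793, -0.0954], [0.3934, -0.0634], [0.6309, 0.2265], [0.4446, 0.2536]] dims [np.float64(0.1886), np.float64(0.1882), np.float64(0.326), np.float64(0.3211)]
origin [0.5113 0.0754 0.076 ] yaw -0.1594184133615552
top [[0.0458, 0.0015], [-0.0509, -0.0334], [0.0013, -0.1211]]
side [[0.0453, 0.0045], [-0.0514, -0.0298], [0.0001, -0.1173]]
ball [[ 4.63517868e-01 -2.17337600e-01  7.56090547e-02  9.90151539e-05]] [[-0.00068111 -0.29655871 -0.00039095]]
top [(np.int32(78), array([483. , 164.6])), (np.int32(189), array([493.7, 303.9]))]
side [(np.int32(219), array([314.4,  28.9])), (np.int32(193), array([343.7,  39.4])), (np.int32(107), array([387.1, 157.1])), (np.int32(183), array([269.3, 166. ]))]
```

Corner heights from triangulation come out about 72 mm against 76, and sample tops 82 against 84.6. That is within the calibration bias, and I trust the top view most because the plate dimensions agree to 0.6%. So the stand origin is (0.512, 0.069) with yaw -0.164, and the ball is at (0.4635, -0.217, ~0.079).

Order: lever first, then B and C, then A, because C blocks A's lane. I'll push with the two fingers set as a fork.

```bash
cat >> h.py <<'E'
O=np.array([.5119,.0690]);YAW=-.164
def s2w(x,y):
    c,s=np.cos(YAW),np.sin(YAW); return O+[c*x-s*y,s*x+c*y]
def w2s(p):
    c,s=np.cos(YAW),np.sin(YAW); d=np.array(p[:2])-O; return np.array([c*d[0]+s*d[1],-s*d[0]+c*d[1]])
def st():
    o=ctrl.get_obs(); r=rot(o["eef_rot"]); x=r.as_matrix()[:,0]
    print("t",round(o["time_s"],2),"pos",o["eef_pos"].round(4),"stand",w2s(o["eef_pos"]).round(4),"head",np.degrees(np.arctan2(x[1],x[0])).round(2),"z",r.as_matrix()[:,2].round(3),"F",o["wrist_force"].round(1),"open",round(o["opening"],3),"q",o["q"].round(2))
    return o,r
def delta(tgt):
    o,r=st(); print("tool delta",r.inv().apply(np.array(tgt)-o["eef_pos"]).round(4))
E
python3 -c "
from h import *
o,r=st()"
```

```text
t 0.3 pos [ 0.2443 -0.5203  0.231 ] stand [-0.1678 -0.6251] head 25.14 z [-0.     0.001 -1.   ] F [ 0.3  0.3 -0.4] open 1.001 q [-1.34  0.18  1.61  0.    1.35 -0.21]
```

Emit:
apply_moves(
  plan=[
    {"translation": [0, 0, 0], "angular": [0, 0, -0.153], "hand": 0},
    {"translation": [0, 0, 0], "angular": [0, 0, -0.153], "hand": 0},
    {"translation": [0, 0, 0], "angular": [0, 0, -0.153], "hand": 0},
    {"translation": [0, 0, 0], "angular": [0, 0, -0.153], "hand": 0},
  ],
)

```text
time_s: 0.8
eef_pos: [0.2443, -0.5205, 0.2312]
eef_rot: [-0.0, 0.864, 0.504, 0.0]
wrist_force: [-0.4, 0.2, -1.0]
opening: 0.144
```

```bash
python3 -c "
from h import *
delta([.4625,-.2185,.13])"
```

```text
t 0.8 pos [ 0.2443 -0.5205  0.2312] stand [-0.1678 -0.6252] head 60.49 z [-0.  0. -1.] F [-0.4  0.2 -1. ] open 0.144 q [-1.34  0.18  1.61  0.    1.35 -0.82]
tool delta [0.3702 0.0412 0.1013]
```

Emit:
apply_moves(
  plan=[
    {"translation": [0.046, 0.005, 0.01], "angular": [0, 0, 0], "hand": 0},
    {"translation": [0.046, 0.005, 0.01], "angular": [0, 0, 0], "hand": 0},
    {"translation": [0.046, 0.005, 0.01], "angular": [0, 0, 0], "hand": 0},
    {"translation": [0.046, 0.005, 0.01], "angular": [0, 0, 0], "hand": 0},
    {"translation": [0.046, 0.005, 0.01], "angular": [0, 0, 0], "hand": 0},
    {"translation": [0.046, 0.005, 0.01], "angular": [0, 0, 0], "hand": 0},
    {"translation": [0.046, 0.005, 0.01], "angular": [0, 0, 0], "hand": 0},
    {"translation": [0.046, 0.005, 0.01], "angular": [0, 0, 0], "hand": 0},
    {"translation": [0.002, 0.001, 0.01], "angular": [0, 0, 0], "hand": 0},
    {"translation": [0, 0, 0], "angular": [0, 0, 0], "hand": 0},
  ],
)

```text
time_s: 2.05
eef_pos: [0.4631, -0.2195, 0.1404]
eef_rot: [-0.001, 0.865, 0.502, -0.001]
wrist_force: [0.2, -0.1, 0.1]
opening: -0.003
```

```bash
python3 -c "
from h import *
delta([.4625,-.2185,.052])
a=ctrl.camera('side')['img'][60:260,270:470,::-1];b=ctrl.camera('top')['img'][200:400,360:560,::-1]
cv2.imwrite('pics/ball1.png',cv2.resize(np.hstack([a,b]),None,fx=2,fy=2,interpolation=2))"
```

```text
t 2.05 pos [ 0.4631 -0.2195  0.1404] stand [-0.001  -0.2926] head 60.26 z [-0.002  0.001 -1.   ] F [ 0.2 -0.1  0.1] open -0.003 q [-0.67  0.15  1.84 -0.    1.15 -0.15]
tool delta [ 0.0006 -0.0009  0.0884]
```

View pics/ball1.png

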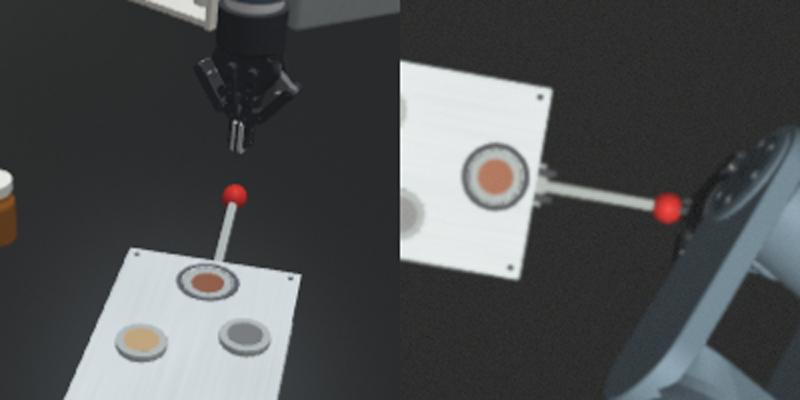

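Emit:
apply_moves(
  plan=[
    {"translation": [0, 0, 0.018], "angular": [0, 0, 0], "hand": 0},
    {"translation": [0, 0, 0.018], "angular": [0, 0, 0], "hand": 0},
    {"translation": [0, 0, 0.009], "angular": [0, 0, 0], "hand": 0},
    {"translation": [0, 0, 0.009], "angular": [0, 0, 0], "hand": 0},
    {"translation": [0, 0, 0.009], "angular": [0, 0, 0], "hand": 0},
    {"translation": [0, 0, 0.009], "angular": [0, 0, 0], "hand": 0},
    {"translation": [0, 0, 0.008], "angular": [0, 0, 0], "hand": 0},
    {"translation": [0, 0, 0.004], "angular": [0, 0, 0], "hand": 0},
    {"translation": [0, 0, 0], "angular": [0, 0, 0], "hand": 0},
  ],
)

```text
time_s: 3.28
eef_pos: [0.4633, -0.219, 0.0566]
eef_rot: [-0.001, 0.865, 0.502, -0.0]
wrist_force: [-0.0, 1.0, 0.1]
opening: 0.002
```

Emit:
apply_moves(
  plan=[
    {"translation": [0, 0, 0.001], "angular": [0, 0, 0], "hand": 0},
    {"translation": [0, 0, 0.001], "angular": [0, 0, 0], "hand": 0},
  ],
)

```text
time_s: 3.52
eef_pos: [0.4633, -0.2192, 0.0551]
eef_rot: [-0.001, 0.865, 0.502, -0.0]
wrist_force: [-1.3, 1.7, 2.4]
opening: -0.001
```

```bash
python3 -c "
from h import *
st()
a=ctrl.camera('side')['img'][60:260,270:470,::-1];b=ctrl.camera('top')['img'][200:400,360:560,::-1]
cv2.imwrite('pics/ball2.png',cv2.resize(np.hstack([a,b]),None,fx=2,fy=2,interpolation=2))"
```

```text
t 3.52 pos [ 0.4633 -0.2192  0.0551] stand [-0.0009 -0.2922] head 60.22 z [-0.001  0.001 -1.   ] F [-1.3  1.7  2.4] open -0.001 q [-0.67  0.28  1.89  0.    0.97 -0.15]
```

View pics/ball2.png

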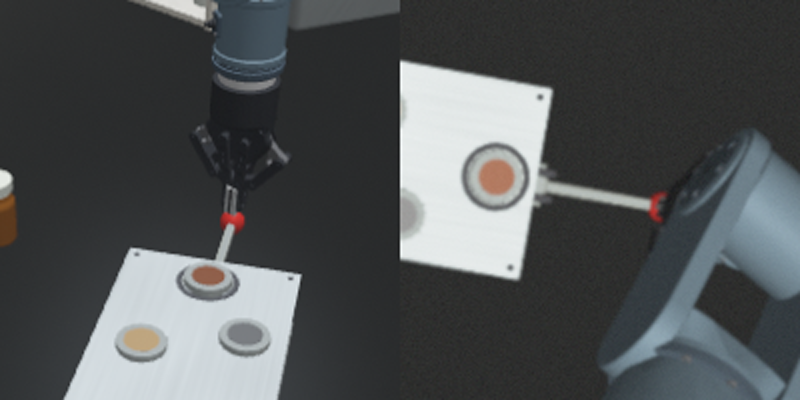

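The ball is down at zoom (232,221) and sample A has risen in the die at (208,277). I'll press further until it reaches the stop.

Emit:
apply_moves(
  plan=[
    {"translation": [0, 0, 0.001], "angular": [0, 0, 0], "hand": 0},
    {"translation": [0, 0, 0.001], "angular": [0, 0, 0], "hand": 0},
    {"translation": [0, 0, 0], "angular": [0, 0, 0], "hand": 0},
  ],
)

```text
time_s: 4.0
eef_pos: [0.4634, -0.2194, 0.0532]
eef_rot: [-0.001, 0.865, 0.502, -0.0]
wrist_force: [-2.2, 3.4, 4.8]
opening: 0.001
```

Emit:
apply_moves(
  plan=[
    {"translation": [0, 0, 0.001], "angular": [0, 0, 0], "hand": 0},
    {"translation": [0, 0, 0.001], "angular": [0, 0, 0], "hand": 0},
    {"translation": [0, 0, 0], "angular": [0, 0, 0], "hand": 0},
  ],
)

```text
time_s: 4.38
eef_pos: [0.4635, -0.2194, 0.0528]
eef_rot: [-0.001, 0.865, 0.502, -0.0]
wrist_force: [-8.3, 6.5, 21.0]
opening: 0.001
```

Emit:
apply_moves(
  plan=[
    {"translation": [0, 0, -0.01], "angular": [0, 0, 0], "hand": 0},
    {"translation": [0, 0, -0.03], "angular": [0, 0, 0], "hand": 0},
    {"translation": [0, 0, -0.04], "angular": [0, 0, 0], "hand": 0.034},
    {"translation": [0, 0, 0], "angular": [0, 0, 0], "hand": 0.034},
  ],
)

```text
time_s: 4.88
eef_pos: [0.466, -0.2217, 0.1346]
eef_rot: [0.004, 0.865, 0.502, 0.001]
wrist_force: [-0.5, 0.9, -0.4]
opening: 0.393
```

```bash
python3 - <<'E'
from h import *
c=ctrl.camera('top');s=ctrl.camera('side')
f=lambda L,o:[((x+.5)/4-.5+o[0],(y+.5)/4-.5+o[1]) for x,y in L]
T=f([(402,200),(438,408)],(250,205));S=f([(202,198),(409,188)],(290,180))
p=plane(c,T,.0846)
for n,q in zip("CB",p): print(n,q.round(4),w2s(q).round(4))
m=s2w(0,.115); print("mouth",m)
for n,q in zip("CB",p):
    d=m-q[:2];L=np.linalg.norm(d);d/=L; t=q[:2]-d*.040
    print(n,"heading",np.degrees(np.arctan2(d[1],d[0])),"len",L); delta([*t,.12])
a=s['img'][60:260,270:470,::-1];b=c['img'][200:400,360:560,::-1]
cv2.imwrite('pics/ball3.png',cv2.resize(np.hstack([a,b]),None,fx=2,fy=2,interpolation=2))
E
```

```text
C [0.5567 0.0696 0.0846] [0.0441 0.0079]
B [0.4557 0.0505 0.0846] [-0.0524 -0.0274]
mouth [0.53067557 0.18245694]
C heading 103.00061865026896 len 0.11585774325511311
t 4.97 pos [ 0.4638 -0.22    0.1313] stand [-0.0003 -0.293 ] head 60.2 z [ 0.001 -0.001 -1.   ] F [-0.7 -0.5 -0.7] open 0.401 q [-0.67  0.16  1.85 -0.    1.13 -0.15]
tool delta [ 0.2681 -0.0361  0.0112]
B heading 60.39420960003149 len 0.15178530543529797
t 4.97 pos [ 0.4638 -0.22    0.1313] stand [-0.0003 -0.293 ] head 60.2 z [ 0.001 -0.001 -1.   ] F [-0.7 -0.5 -0.7] open 0.401 q [-0.67  0.16  1.85 -0.    1.13 -0.15]
tool delta [ 0.1907 -0.1413  0.0111]
```

View pics/ball3.png

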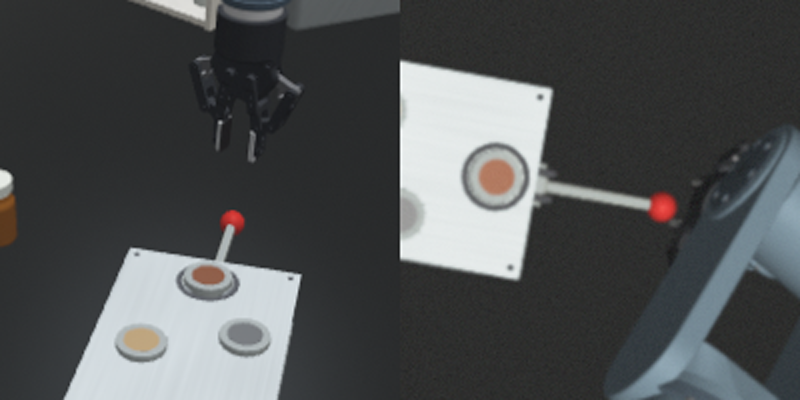

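The lever stayed down (ball at zoom (232,221)) and A stands above the plate. Next I travel to just behind B.

Emit:
apply_moves(
  plan=[
    {"translation": [0.032, -0.0236, 0], "angular": [0, 0, 0], "hand": 0.034},
    {"translation": [0.032, -0.0236, 0], "angular": [0, 0, 0], "hand": 0.034},
    {"translation": [0.032, -0.0236, 0], "angular": [0, 0, 0], "hand": 0.034},
    {"translation": [0.032, -0.0236, 0], "angular": [0, 0, 0], "hand": 0.034},
    {"translation": [0.032, -0.0236, 0], "angular": [0, 0, 0], "hand": 0.034},
    {"translation": [0.0307, -0.0233, 0.01], "angular": [0, 0, 0], "hand": 0.034},
    {"translation": [0, 0, 0.018], "angular": [0, 0, 0], "hand": 0.034},
    {"translation": [0, 0, 0.01], "angular": [0, 0, 0], "hand": 0.034},
    {"translation": [0, 0, 0], "angular": [0, 0, 0], "hand": 0.034},
  ],
)

```text
time_s: 6.1
eef_pos: [0.4347, 0.0158, 0.0919]
eef_rot: [-0.001, 0.865, 0.501, -0.001]
wrist_force: [-0.8, -0.1, 0.8]
opening: 0.398
```

```bash
cat > look.py <<'E'
import sys
from h import *
s=ctrl.camera('side');c=ctrl.camera('top')
a=s['img'][130:330,270:470,::-1];b=c['img'][190:390,250:450,::-1]
cv2.imwrite(f'pics/{sys.argv[1]}.png',cv2.resize(np.hstack([a,b]),None,fx=2,fy=2,interpolation=2))
E
python3 look.py b1; python3 - <<'E'
from h import *
q=np.array([.4557,.0505]);m=s2w(0,.115);d=m-q;d/=np.linalg.norm(d)
delta([*(q-d*.04),.079])
E
```

```text
t 6.2 pos [0.4359 0.0154 0.0932] stand [-0.0662 -0.0653] head 60.15 z [-0.  0. -1.] F [ 1.2 -0.7 -0.1] open 0.401 q [-0.24  0.05  2.06  0.    1.03  0.28]
tool delta [ 0.0003 -0.0001  0.0142]
```

View pics/b1.png

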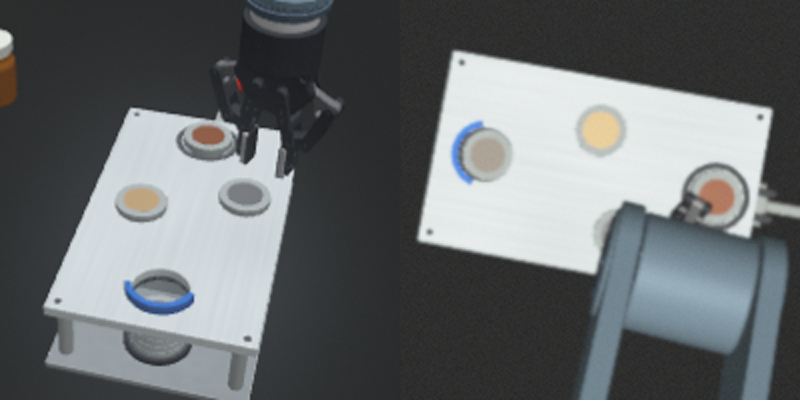

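Emit:
apply_moves(
  plan=[
    {"translation": [0, 0, 0.009], "angular": [0, 0, 0], "hand": 0.034},
    {"translation": [0, 0, 0.0052], "angular": [0, 0, 0], "hand": 0.034},
    {"translation": [0.004, 0, 0], "angular": [0, 0, 0], "hand": 0.034},
    {"translation": [0.004, 0, 0], "angular": [0, 0, 0], "hand": 0.034},
    {"translation": [0.006, 0, 0], "angular": [0, 0, 0], "hand": 0.034},
    {"translation": [0.009, 0, 0], "angular": [0, 0, 0], "hand": 0.034},
    {"translation": [0.012, 0, 0], "angular": [0, 0, 0], "hand": 0.034},
    {"translation": [0.012, 0, 0], "angular": [0, 0, 0], "hand": 0.034},
    {"translation": [0.008, 0, 0], "angular": [0, 0, 0], "hand": 0.034},
    {"translation": [0.003, 0, 0], "angular": [0, 0, 0], "hand": 0.034},
  ],
)

```text
time_s: 7.45
eef_pos: [0.4649, 0.0668, 0.079]
eef_rot: [-0.0, 0.865, 0.502, -0.0]
wrist_force: [-0.4, -0.8, -1.2]
opening: 0.398
```

```bash
python3 look.py b2; python3 - <<'E'
from h import *
q=np.array([.4557,.0505]);m=s2w(0,.115);d=m-q;d/=np.linalg.norm(d)
delta([*(m-d*.0303),.079])
E
```

```text
t 7.55 pos [0.4647 0.0665 0.079 ] stand [-0.0461 -0.0102] head 60.24 z [-0.  0. -1.] F [0.1 0.3 0.5] open 0.4 q [-0.11  0.15  1.99  0.    1.    0.41]
tool delta [ 0.1031 -0.0002  0.    ]
```

View pics/b2.png

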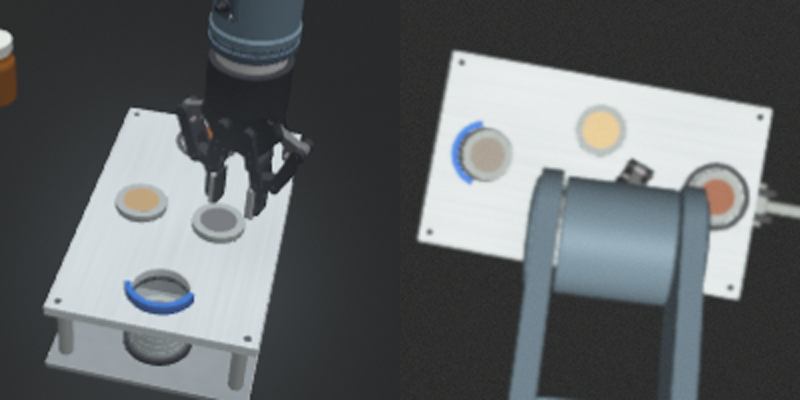

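```bash
cat > face.py <<'E'
from h import *
import sys
# grey face in side image: ellipse of face near (u,v)
u,v=map(int,sys.argv[1:3]); c=ctrl.camera('side'); im=c['img'][v-20:v+20,u-25:u+25]
cv2.imwrite('pics/face%s.png'%sys.argv[3],cv2.resize(im[:,:,::-1],None,fx=12,fy=12,interpolation=2))
E
python3 face.py 379 240 1; python3 - <<'E'
from h import *
c=ctrl.camera('side')
print(w2s(plane(c,[(379,238.7)],.0846)[0]))
st()
E
```

```text
[-0.03481908  0.01893138]
t 7.65 pos [0.4646 0.0662 0.079 ] stand [-0.0462 -0.0105] head 60.2 z [-0.  0. -1.] F [ 0.2 -0.5 -0.5] open 0.394 q [-0.11  0.15  1.99  0.    1.    0.41]
```

View pics/face1.png

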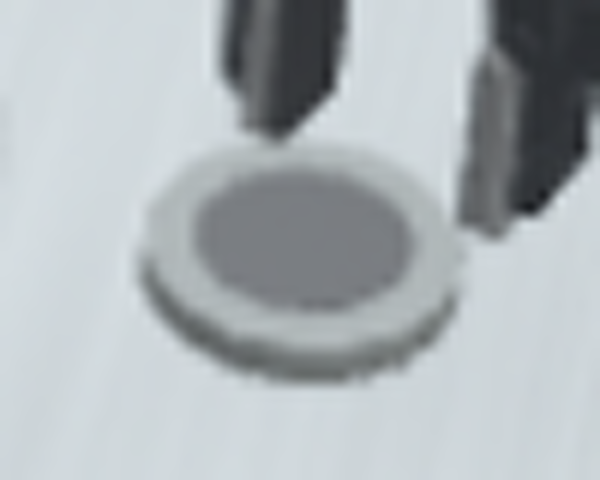

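Emit:
apply_moves(
  plan=[
    {"translation": [0.006, 0, 0], "angular": [0, 0, 0], "hand": 0.034},
    {"translation": [0.01, 0, 0], "angular": [0, 0, 0], "hand": 0.034},
    {"translation": [0.0125, 0, 0], "angular": [0, 0, 0], "hand": 0.034},
    {"translation": [0.0125, 0, 0], "angular": [0, 0, 0], "hand": 0.034},
    {"translation": [0.0125, 0, 0], "angular": [0, 0, 0], "hand": 0.034},
    {"translation": [0.0125, 0, 0], "angular": [0, 0, 0], "hand": 0.034},
    {"translation": [0.0125, 0, 0], "angular": [0, 0, 0], "hand": 0.034},
    {"translation": [0.0125, 0, 0], "angular": [0, 0, 0], "hand": 0.034},
    {"translation": [0.0125, 0, 0], "angular": [0, 0, 0], "hand": 0.034},
    {"translation": [0, 0, 0], "angular": [0, 0, 0], "hand": 0.034},
  ],
)

```text
time_s: 8.9
eef_pos: [0.5166, 0.1568, 0.0791]
eef_rot: [0.0, 0.865, 0.502, 0.0]
wrist_force: [0.5, -0.1, -0.7]
opening: 0.401
```

```bash
python3 look.py b3;python3 -c "
from h import *
st()"
```

```text
t 9.0 pos [0.516  0.1561 0.0789] stand [-0.0102  0.0866] head 60.23 z [-0. -0. -1.] F [ 0.1  0.4 -0.6] open 0.4 q [ 0.07  0.29  1.81 -0.    1.04  0.59]
```

View pics/b3.png

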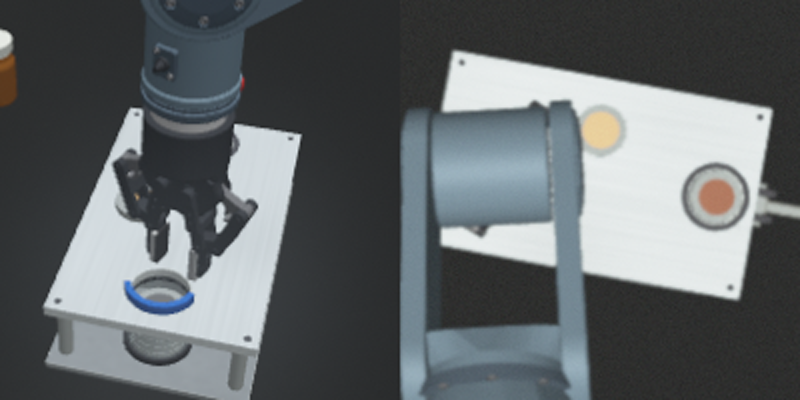

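Emit:
apply_moves(
  plan=[
    {"translation": [-0.008, 0, -0.01], "angular": [0, 0, 0], "hand": 0.034},
    {"translation": [-0.01, 0, -0.03], "angular": [0, 0, 0], "hand": 0.034},
    {"translation": [0, 0, 0], "angular": [0, 0, -0.15], "hand": 0.034},
    {"translation": [0, 0, 0], "angular": [0, 0, -0.15], "hand": 0.034},
    {"translation": [0, 0, 0], "angular": [0, 0, -0.15], "hand": 0.034},
    {"translation": [0, 0, 0], "angular": [0, 0, -0.15], "hand": 0.034},
    {"translation": [0, 0, 0], "angular": [0, 0, -0.147], "hand": 0.034},
    {"translation": [0, 0, 0], "angular": [0, 0, 0], "hand": 0.034},
  ],
)

```text
time_s: 10.0
eef_pos: [0.5071, 0.1398, 0.1197]
eef_rot: [0.0, 0.623, 0.782, 0.0]
wrist_force: [-0.1, 0.1, 0.4]
opening: 0.396
```

```bash
python3 - <<'E'
from h import *
q=np.array([.5567,.0696]);m=s2w(0,.115);d=m-q;d/=np.linalg.norm(d)
delta([*(q-d*.04),.079])
c=ctrl.camera('side'); im=c['img'][255:320,310:390]
cv2.imwrite('pics/m1.png',cv2.resize(im[:,:,::-1],None,fx=8,fy=8,interpolation=2))
E
```

```text
t 10.0 pos [0.5071 0.1398 0.1197] stand [-0.0163  0.069 ] head 102.89 z [ 0.001 -0.    -1.   ] F [-0.1  0.1  0.4] open 0.396 q [ 0.04  0.2   1.82 -0.    1.11 -0.18]
tool delta [-0.1195  0.0327  0.0408]
```

View pics/m1.png

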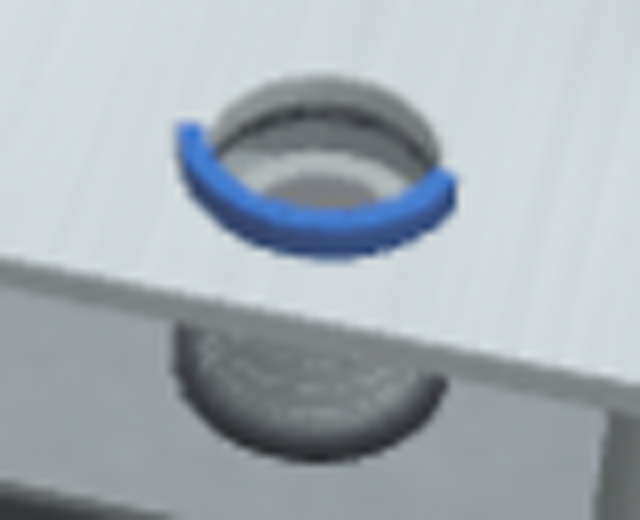

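B lies flat in the tube. Its grey face shows at zoom (320,190), higher than the column did before. Next is C.

Emit:
apply_moves(
  plan=[
    {"translation": [-0.03, 0.008, 0], "angular": [0, 0, 0], "hand": 0.034},
    {"translation": [-0.03, 0.008, 0], "angular": [0, 0, 0], "hand": 0.034},
    {"translation": [-0.03, 0.008, 0], "angular": [0, 0, 0], "hand": 0.034},
    {"translation": [-0.0295, 0.0087, 0], "angular": [0, 0, 0], "hand": 0.034},
    {"translation": [0, 0, 0.015], "angular": [0, 0, 0], "hand": 0.034},
    {"translation": [0, 0, 0.013], "angular": [0, 0, 0], "hand": 0.034},
    {"translation": [0, 0, 0], "angular": [0, 0, 0], "hand": 0.034},
  ],
)

```text
time_s: 10.92
eef_pos: [0.5638, 0.0324, 0.0891]
eef_rot: [-0.002, 0.622, 0.783, -0.001]
wrist_force: [0.6, -0.5, 0.1]
opening: 0.399
```

```bash
python3 look.py c1; python3 - <<'E'
from h import *
q=np.array([.5567,.0696]);m=s2w(0,.115);d=m-q;d/=np.linalg.norm(d)
delta([*(q-d*.04),.079])
E
```

```text
t 11.03 pos [0.5653 0.0322 0.0907] stand [ 0.0587 -0.0276] head 103.05 z [-0.001  0.    -1.   ] F [0.6 0.3 0.9] open 0.4 q [-0.15  0.33  1.74  0.    1.08 -0.38]
tool delta [-0.0016  0.      0.0117]
```

View pics/c1.png

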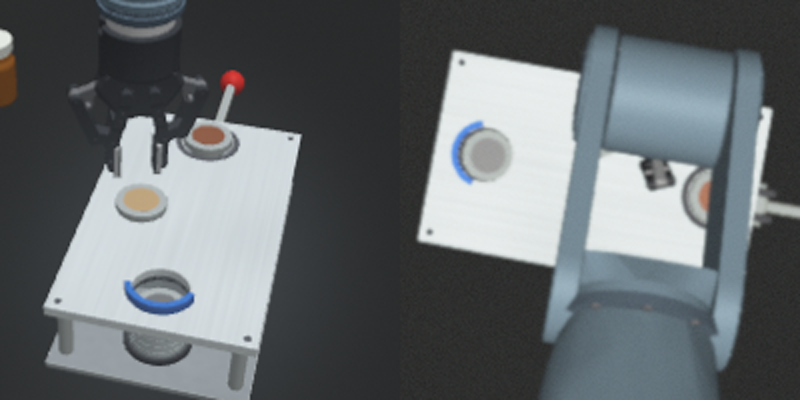

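Emit:
apply_moves(
  plan=[
    {"translation": [0, 0, 0.007], "angular": [0, 0, 0], "hand": 0.034},
    {"translation": [0, 0, 0.0047], "angular": [0, 0, 0], "hand": 0.034},
    {"translation": [0.004, 0, 0], "angular": [0, 0, 0], "hand": 0.034},
    {"translation": [0.004, 0, 0], "angular": [0, 0, 0], "hand": 0.034},
    {"translation": [0.006, 0, 0], "angular": [0, 0, 0], "hand": 0.034},
    {"translation": [0.01, 0, 0], "angular": [0, 0, 0], "hand": 0.034},
    {"translation": [0.0125, 0, 0], "angular": [0, 0, 0], "hand": 0.034},
    {"translation": [0.0125, 0, 0], "angular": [0, 0, 0], "hand": 0.034},
  ],
)

```text
time_s: 12.02
eef_pos: [0.5547, 0.0801, 0.0794]
eef_rot: [0.0, 0.622, 0.783, 0.0]
wrist_force: [0.1, -1.9, -0.3]
opening: 0.4
```

Emit:
apply_moves(
  plan=[
    {"translation": [0.0125, 0, 0], "angular": [0, 0, 0], "hand": 0.034},
    {"translation": [0.0125, 0, 0], "angular": [0, 0, 0], "hand": 0.034},
    {"translation": [0.0125, 0, 0], "angular": [0, 0, 0], "hand": 0.034},
    {"translation": [0.0125, 0, 0], "angular": [0, 0, 0], "hand": 0.034},
    {"translation": [0.0125, 0, 0], "angular": [0, 0, 0], "hand": 0.034},
    {"translation": [0.0125, 0, 0], "angular": [0, 0, 0], "hand": 0.034},
    {"translation": [0, 0, 0], "angular": [0, 0, 0], "hand": 0.034},
  ],
)

```text
time_s: 12.9
eef_pos: [0.5376, 0.1531, 0.0793]
eef_rot: [-0.0, 0.622, 0.783, -0.0]
wrist_force: [0.2, -1.3, 0.6]
opening: 0.394
```

```bash
python3 look.py c3;python3 -c "
from h import *
st()
c=ctrl.camera('side'); im=c['img'][255:320,310:390]
cv2.imwrite('pics/m2.png',cv2.resize(im[:,:,::-1],None,fx=6,fy=6,interpolation=2))"
```

```text
t 13.0 pos [0.538  0.1522 0.0794] stand [0.0121 0.0864] head 103.03 z [-0. -0. -1.] F [-0.5 -0.5  0.5] open 0.395 q [ 0.06  0.33  1.76 -0.    1.05 -0.16]
```

View pics/c3.png

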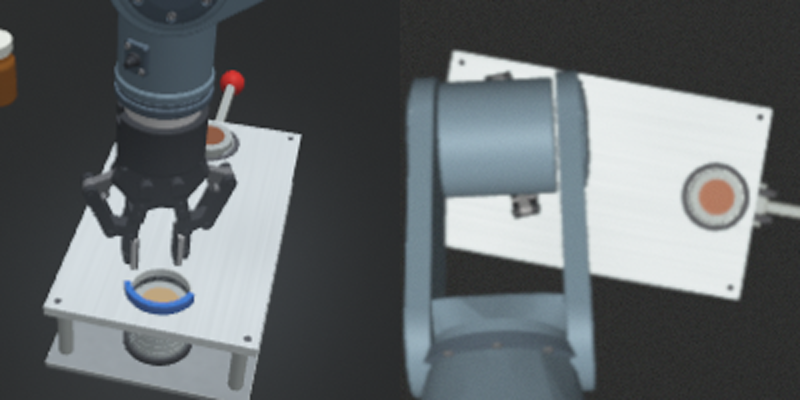

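View pics/m2.png

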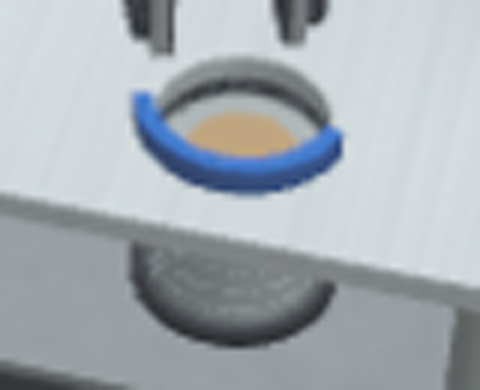

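C is in as well (tan face at zoom (240,130)). Next is A.

Emit:
apply_moves(
  plan=[
    {"translation": [-0.008, 0, -0.01], "angular": [0, 0, 0], "hand": 0.034},
    {"translation": [-0.01, 0, -0.035], "angular": [0, 0, 0], "hand": 0.034},
    {"translation": [0, 0, 0], "angular": [0, 0, 0.13], "hand": 0.034},
    {"translation": [0, 0, 0], "angular": [0, 0, 0.13], "hand": 0.034},
    {"translation": [0, 0, 0], "angular": [0, 0, 0.131], "hand": 0.034},
    {"translation": [0, 0, 0], "angular": [0, 0, 0], "hand": 0.034},
  ],
)

```text
time_s: 13.8
eef_pos: [0.5426, 0.1338, 0.1251]
eef_rot: [0.0, 0.763, 0.647, 0.0]
wrist_force: [0.7, 0.2, 0.9]
opening: 0.398
```

```bash
python3 - <<'E'
from h import *
delta([*s2w(0,-.154),.079])
c=ctrl.camera('top'); im=c['img'].astype(int)
m=(im[...,0]-im[...,2]>40)&(np.arange(640)[None]>360)&(np.arange(640)[None]<470)&(np.arange(480)[:,None]>230)
for a,u in blobs(m,40):
    print(a,u,w2s(plane(c,[u],.085)[0]))
E
```

```text
t 13.8 pos [0.5426 0.1338 0.1251] stand [0.0197 0.069 ] head 80.62 z [ 0.001 -0.    -1.   ] F [0.7 0.2 0.9] open 0.398 q [ 0.03  0.26  1.74 -0.    1.14  0.19]
tool delta [-0.223  -0.0198  0.0461]
242 [408. 288.] [ 0.00016292 -0.11495419]
```

Emit:
apply_moves(
  plan=[
    {"translation": [-0.03, -0.004, 0], "angular": [0, 0, 0], "hand": 0.034},
    {"translation": [-0.045, -0.004, 0], "angular": [0, 0, 0], "hand": 0.034},
    {"translation": [-0.05, -0.004, 0], "angular": [0, 0, 0], "hand": 0.034},
    {"translation": [-0.05, -0.004, 0], "angular": [0, 0, 0], "hand": 0.034},
    {"translation": [-0.033, -0.0038, 0], "angular": [0, 0, 0], "hand": 0.034},
    {"translation": [-0.015, 0, 0], "angular": [0, 0, 0], "hand": 0.034},
    {"translation": [0, 0, 0], "angular": [0, 0, 0], "hand": 0.034},
    {"translation": [0, 0, 0.02], "angular": [0, 0, 0], "hand": 0.034},
    {"translation": [0, 0, 0.014], "angular": [0, 0, 0], "hand": 0.034},
    {"translation": [0, 0, 0], "angular": [0, 0, 0], "hand": 0.034},
  ],
)

```text
time_s: 15.1
eef_pos: [0.4852, -0.0808, 0.0891]
eef_rot: [-0.001, 0.762, 0.647, -0.001]
wrist_force: [0.5, 0.6, -0.6]
opening: 0.396
```

```bash
python3 look.py a1; python3 -c "
from h import *
delta([*s2w(0,-.154),.079])"
```

```text
t 15.2 pos [ 0.4863 -0.0816  0.0905] stand [-0.0006 -0.1528] head 80.66 z [-0.  0. -1.] F [-0.6  0.3  0.3] open 0.401 q [-0.41  0.18  1.92  0.    1.04 -0.24]
tool delta [-0.0012  0.0007  0.0115]
```

View pics/a1.png

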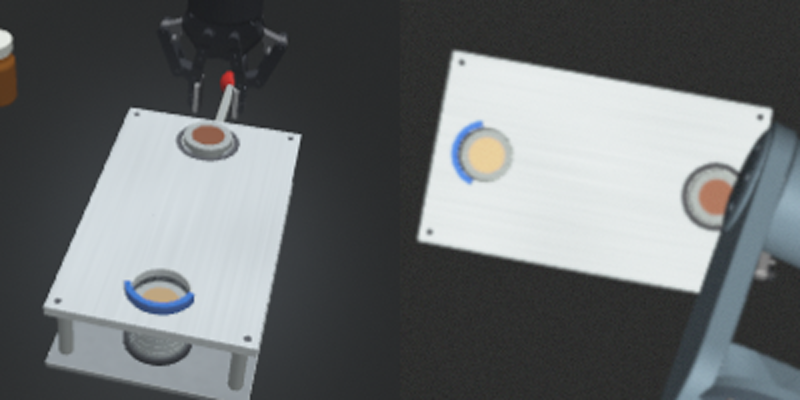

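Emit:
apply_moves(
  plan=[
    {"translation": [0, 0.0006, 0.006], "angular": [0, 0, 0], "hand": 0.034},
    {"translation": [0, 0, 0.005], "angular": [0, 0, 0], "hand": 0.034},
    {"translation": [0.004, 0, 0], "angular": [0, 0, 0], "hand": 0.034},
    {"translation": [0.004, 0, 0], "angular": [0, 0, 0], "hand": 0.034},
    {"translation": [0.006, 0, 0], "angular": [0, 0, 0], "hand": 0.034},
    {"translation": [0.01, 0, 0], "angular": [0, 0, 0], "hand": 0.034},
    {"translation": [0.0125, 0, 0], "angular": [0, 0, 0], "hand": 0.034},
    {"translation": [0.0125, 0, 0], "angular": [0, 0, 0], "hand": 0.034},
    {"translation": [0.0125, 0, 0], "angular": [0, 0, 0], "hand": 0.034},
    {"translation": [0.0125, 0, 0], "angular": [0, 0, 0], "hand": 0.034},
  ],
)

```text
time_s: 16.45
eef_pos: [0.4989, -0.0083, 0.0794]
eef_rot: [-0.0, 0.763, 0.647, 0.0]
wrist_force: [-0.2, -0.0, 0.4]
opening: 0.399
```

```bash
python3 look.py a2; python3 -c "
from h import *
delta([*s2w(0,.0847),.0795])"
```

```text
t 16.55 pos [ 0.4989 -0.0079  0.0793] stand [-0.0003 -0.078 ] head 80.69 z [-0.  0. -1.] F [-0.3 -0.8 -0.4] open 0.4 q [-0.25  0.21  1.91  0.    1.02 -0.09]
tool delta [ 1.627e-01  6.000e-04 -1.000e-04]
```

View pics/a2.png

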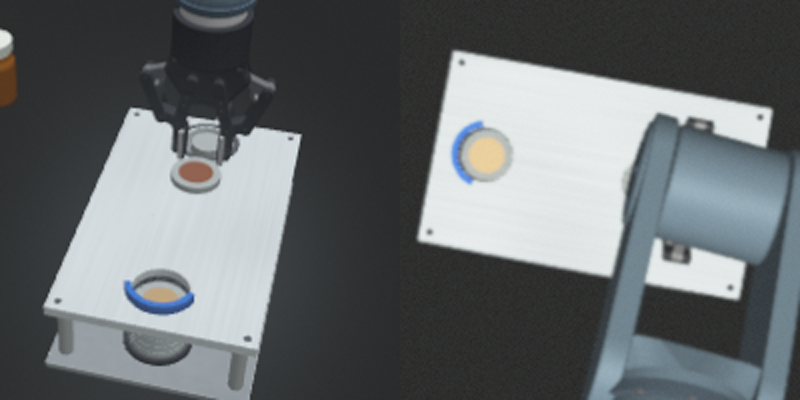

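Emit:
apply_moves(
  plan=[
    {"translation": [0.006, 0, 0], "angular": [0, 0, 0], "hand": 0.034},
    {"translation": [0.008, 0.0006, 0], "angular": [0, 0, 0], "hand": 0.034},
    {"translation": [0.0112, 0, 0], "angular": [0, 0, 0], "hand": 0.034},
    {"translation": [0.0125, 0, 0], "angular": [0, 0, 0], "hand": 0.034},
    {"translation": [0.0125, 0, 0], "angular": [0, 0, 0], "hand": 0.034},
    {"translation": [0.0125, 0, 0], "angular": [0, 0, 0], "hand": 0.034},
    {"translation": [0.0125, 0, 0], "angular": [0, 0, 0], "hand": 0.034},
  ],
)

```text
time_s: 17.42
eef_pos: [0.5118, 0.0658, 0.0794]
eef_rot: [-0.0, 0.763, 0.647, -0.0]
wrist_force: [-0.8, -0.1, 0.4]
opening: 0.399
```

Emit:
apply_moves(
  plan=[
    {"translation": [0.0125, 0, 0], "angular": [0, 0, 0], "hand": 0.034},
    {"translation": [0.0125, 0, 0], "angular": [0, 0, 0], "hand": 0.034},
    {"translation": [0.0125, 0, 0], "angular": [0, 0, 0], "hand": 0.034},
    {"translation": [0.0125, 0, 0], "angular": [0, 0, 0], "hand": 0.034},
    {"translation": [0.0125, 0, 0], "angular": [0, 0, 0], "hand": 0.034},
    {"translation": [0.0125, 0, 0], "angular": [0, 0, 0], "hand": 0.034},
    {"translation": [0.0125, 0, 0], "angular": [0, 0, 0], "hand": 0.034},
    {"translation": [0, 0, 0], "angular": [0, 0, 0], "hand": 0.034},
  ],
)

```text
time_s: 18.42
eef_pos: [0.5261, 0.1521, 0.0794]
eef_rot: [-0.0, 0.762, 0.647, 0.0]
wrist_force: [0.2, -0.7, 0.0]
opening: 0.397
```

```bash
python3 look.py a3;python3 -c "
from h import *
st()
c=ctrl.camera('side'); im=c['img'][255:320,310:390]
cv2.imwrite('pics/m3.png',cv2.resize(im[:,:,::-1],None,fx=6,fy=6,interpolation=2))"
```

```text
t 18.52 pos [0.5259 0.1513 0.0793] stand [0.0004 0.0834] head 80.63 z [-0. -0. -1.] F [ 0.4 -0.4  0.3] open 0.4 q [ 0.06  0.31  1.79 -0.    1.04  0.23]
```

View pics/m3.png

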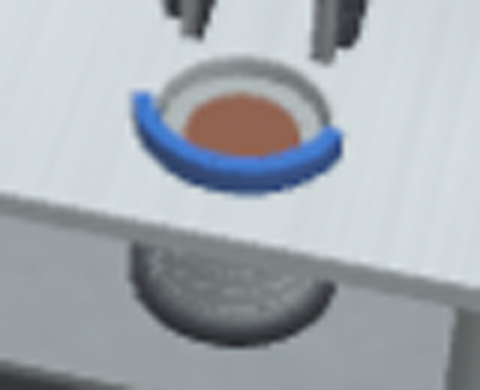

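A is in too. I'll raise the arm and move it away for a clear final view.

Emit:
apply_moves(
  plan=[
    {"translation": [-0.01, 0, -0.01], "angular": [0, 0, 0], "hand": 0.034},
    {"translation": [-0.02, 0, -0.04], "angular": [0, 0, 0], "hand": 0.034},
    {"translation": [-0.04, 0, -0.03], "angular": [0, 0, 0], "hand": 0.034},
    {"translation": [-0.05, -0.02, -0.01], "angular": [0, 0, 0], "hand": 0.034},
    {"translation": [-0.05, -0.02, 0], "angular": [0, 0, 0], "hand": 0.034},
    {"translation": [-0.05, -0.02, 0], "angular": [0, 0, 0], "hand": 0.034},
    {"translation": [-0.05, -0.02, 0], "angular": [0, 0, 0], "hand": 0.034},
    {"translation": [-0.05, -0.01, 0], "angular": [0, 0, 0], "hand": 0.034},
    {"translation": [0, 0, 0], "angular": [0, 0, 0], "hand": 0.034},
    {"translation": [0, 0, 0], "angular": [0, 0, 0], "hand": 0.034},
  ],
)

```text
time_s: 19.82
eef_pos: [0.3847, -0.15, 0.1698]
eef_rot: [0.0, 0.763, 0.646, 0.0]
wrist_force: [0.3, -0.8, 0.4]
opening: 0.394
```

```bash
python3 - <<'E'
from h import *
st()
c=ctrl.camera('side');t=ctrl.camera('top')
a=c['img'][255:320,310:390];b=t['img'][235:300,255:335]
cv2.imwrite('pics/m4.png',cv2.resize(np.hstack([a,b])[:,:,::-1],None,fx=5,fy=5,interpolation=2))
cv2.imwrite('pics/fin.png',t['img'][:,:,::-1]); cv2.imwrite('pics/fins.png',c['img'][:,:,::-1])
P=[]
for n,k in(("side",c),("top",t)):
    im=k['img'].astype(int); m=(im[...,0]-im[...,2]>35)&(im[...,0]>80); print(n,blobs(m,40))
E
```

```text
t 19.82 pos [ 0.3847 -0.15    0.1698] stand [-0.0897 -0.2368] head 80.51 z [ 0.001  0.    -1.   ] F [ 0.3 -0.8  0.4] open 0.394 q [-0.66 -0.13  2.06  0.    1.21 -0.5 ]
side [(np.int32(363), array([315.1,  28. ])), (np.int32(405), array([343.9,  37.2])), (np.int32(368), array([269.1, 169.1])), (np.int32(103), array([385.9, 169.9])), (np.int32(140), array([350. , 275.6]))]
top [(np.int32(165), array([483. , 166.5])), (np.int32(245), array([292.3, 267. ])), (np.int32(183), array([490.8, 303.1]))]
```

View pics/m4.png

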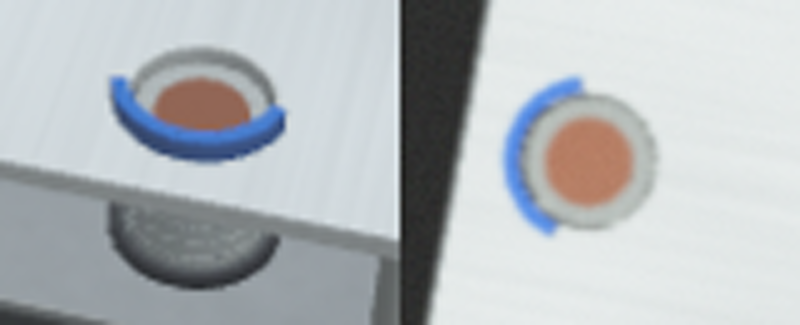

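View pics/fin.png

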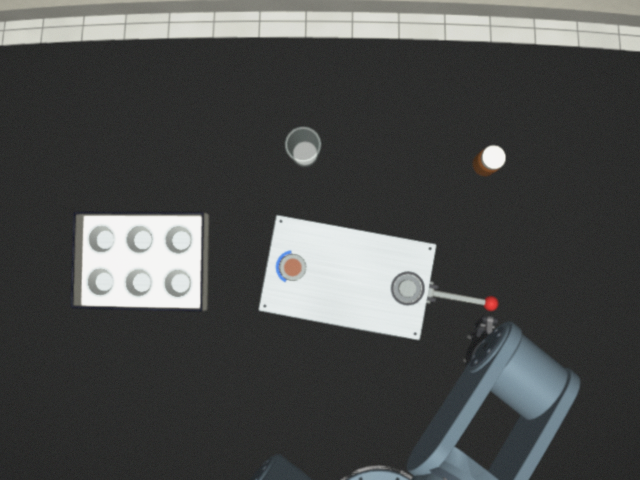

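View pics/fins.png

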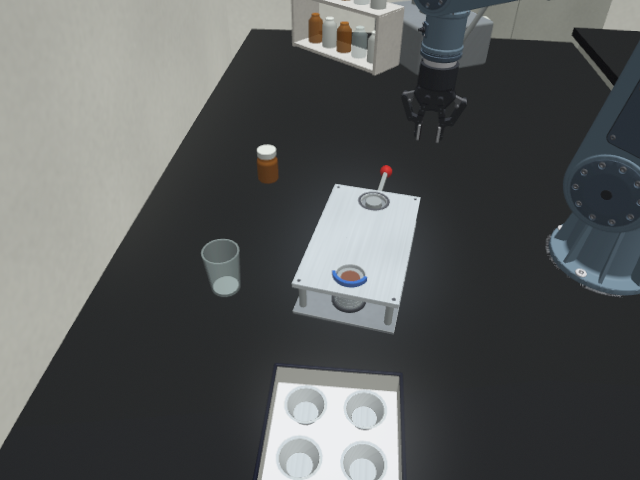

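```bash
python3 - <<'E'
from h import *
c=ctrl.camera('side');t=ctrl.camera('top')
for v in(275.6,276.5): 
    p=tri(t,[(292.3,267.)],c,[(349.9,v)])[0]; print("A face",p.round(4),w2s(p).round(4))
print("ball",tri(t,[(490.8,303.1)],c,[(385.9,170.2)])[0].round(4))
ctrl.hand_in()
E
```

```text
A face [0.5308 0.1832 0.0689 0.    ] [0.     0.1157]
A face [5.308e-01 1.833e-01 6.680e-02 2.000e-04] [-0.      0.1159]
ball [ 0.4634 -0.2213  0.0372  0.    ]
the job is handed in; nothing more can be done
```

The job is done and handed in at about 20 s of the 58 s allowed. I pressed the ejector lever down to its stop, with about 21 N at the end. I then pushed sample B (grey), sample C (tan) and finally sample A (reddish brown) along the plate into the magazine mouth, using two half-open fingers as a fork. A went last because C stood in its lane. No sample was lifted off the plate.

**Last checks:**
- **Samples in the tube:** all three dropped in and the plate is empty. A lies on top and looks flat and centred, at stand (0.000, 0.116) m. Its face measured 67–69 mm above the bench, against 68.2 mm expected for a column of seven. The fence partly hides it in the side view.
- **Lever:** the ball's centre measured 37 mm above the bench against the 39 mm given for fully down, so the lever is still down.
- **Other things:** the tray, beaker and bottle look unmoved in both views, and the arm is clear of everything.

**Disagreement:** two-view heights came out low. The plate corners measured 67–72 mm (76 mm given) and the sample tops 82 mm (84.6 mm given). I worked from the top view with the stated plate height. The side view's positions along the stand were about 3 mm off from that, and I took this as calibration error.

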